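Put the sugar hydrometer away bulb down

ROBOT

A 6-joint arm with a two-finger parallel gripper is mounted at the origin on the work surface. World frame = base frame: x ahead of the robot, y to its left, z up, the work surface at z = 0. Lengths are in mm, angles in rad, forces in N, time in s.
With the tool pointing down it reaches from about 350 to 875 mm from the base axis. Payload 4.2 kg.
Tool frame: the origin (TCP) lies at the very end of the fingers, on their centre line; the grasp point (between the pads) lies 19 mm behind it (arm.pinch_z is the distance from the TCP to the grasp point, in mm); x points along the fingers, y is the direction in which the jaws open and shut, and the axes are right-handed (so a half turn about x gives the same grasp; the last joint's range is limited). The gripper opens to 85 mm and grips with 20 to 120 N. Pads are 22 mm wide; open, the fingers measure 114 mm over their backs; the gripper's body (76 mm by 85 mm) begins 54 mm behind the grasp point. The pads swing forward as they close: fully open they stand 13 mm farther back than shut.
Start: joints at [1.554, 0.385, 0.008, 0, -1.194, -0.259], TCP at [170.166, 601.367, 231.312] pointing down, gripper open.
Joint ranges: [-3.14, 3.14], [-1.21, 2.06], [-1.07, 1.41], [-3.16, 2.05], [-2.99, -0.16], [-3.1, 3.1]. Speed limits (rad/s): [2.79, 2.79, 3.14, 3.14, 3.14, 3.14].

INTERFACE

Orientations are given as a unit quaternion [x, y, z, w].
In Python, from bench import arm gives the robot as it stands.
- The arm moves only by the tool drive_tool, never from a script. Its argument "motion" is a list of rows, each a list of 4 numbers: the shift along the tool's x, y, z in mm, then the turn about the tool's x in degrees. In form: [[dx, dy, dz, spin], ...]. A call has 1 to 10 rows; each row shifts and turns the commanded pose from where the row before left it, along the tool's axes as they then stand; what a row does not reach is not made up. A row lasts 1/12 s, in which the tool goes at most 41.7 mm and 7.16 degrees, less where a joint would pass 70% of its speed; a pose out of reach is approached as far as the arm can. A call with a gripper value outside its range is refused whole. "grip" is the finger opening in mm, from 0 to 85.4, set as the call begins (left out, the last holds). The fingers move at their own pace and stop on an object; the grip force is fixed at half the most. Time passes only in rows, so rows that do not move let the fingers close. It gives the time, the measured TCP pose, the force and the opening at its end, in the units of the state.
- arm.read_state(): the state, without advancing time (a new reading comes with each control period).
- arm.get_image(name): name is "side" or "top" or "wrist"; returns the picture (384x512x3 uint8, red, green, blue); there is no depth.
- arm.calibration(name): a dict with "K" (3x3 intrinsics, pixels), "eye" and "attitude" of the camera in the world; the wrist camera has in their place "T_tool_cam" (4x4, takes a point from camera to tool coordinates, whose origin is the TCP and whose axes are the tool frame's). Camera axes: x right, y up, looking along -z (the intrinsics and any distortion apply to the point x, -y, -z); pixel columns grow to the right and rows downward; lengths in mm; the calibration is good to about 2 mm. The wrist camera is an equidistant fisheye: a pixel r from the principal point sees the ray r / f radians off the axis. A picture is of the moment at which its call begins: read the wrist's pose just before it. calibration takes no time and is no camera call.
- arm.job_done(): hands the job in, once; it reports no verdict.
The state is a dict: "clock": time; "joints": joint angles; "joint_vel": joint speeds; "joint_efforts": joint torques, N m; "position": TCP position; "ee_rot": TCP orientation; "contact_force": force on the tool from outside, world axes, zero at the start; "wrist_torque": the same for the moment, N m; "gripper_width": finger opening in mm.
Only numpy, scipy, OpenCV 4.12 (cv2) and the standard library are available. Lean on these libraries where they do the work, as an engineer would, in place of code of your own. Each camera call takes 0.05 s, during which the arm holds its last target. There are 200 camera calls.

TASK

One of the two identical closed cases on the worktop holds a glass sugar hydrometer, the other is empty. Pick them up and feel how they balance: stand the full one upright by itself on the floor of the blue tray with its heavy (bulb) end down, setting it down gently and clear of the measuring cylinder, and lay or drop the empty one flat into the wire basket. Leave the measuring cylinder, the ramekin and the two spice jars where they stand.

Things in the scene. Friction and masses are not known exactly. Their poses are not given: they have to be found in the camera images.
- case_a_mid (a point): closed opaque dark grey case (square plastic tube, orange cap on each end, both ends alike), 170 mm long, 30 x 30 mm in section; it does not open. Point: its centre, 15 mm above the worktop as it lies. x runs along its length, 85 mm to either end; y, z across the flats. Neither the name nor the sign of x tells whether it is full or which end is heavy: that changes from start to start.
- case_b_mid (a point): the other case, alike in all; point and axes as for case_a. Whichever is full weighs 0.17 to 0.24 kg and balances 35 to 46 mm from its middle towards the heavy end (moment about its middle 0.06 to 0.1 Nm); the empty one weighs 0.07 to 0.1 kg and balances at its middle. The hidden bulb sits 70 mm from the middle, in the heavy end, and does not shift.
- tray_floor (a point): shallow blue plastic storage tray, fixed to the worktop: 210 mm along its x by 170 mm along its y, walls 3 mm, rim 22 mm above the worktop; the point is the centre of its inner floor, 3 mm above the worktop, z up. The case may stand anywhere on this floor that is free. Tray and basket stand left and right of the cases, either way round.
- basket_floor (a point): open steel wire basket for empty cases, fixed to the worktop: inside 216 mm along its x by 156 mm along its y, rim 80 mm above the worktop; the point is the centre of its inner floor, 5.5 mm above the worktop, z up.
- cylinder_mid (a point): bystander: translucent whitish plastic measuring cylinder with a blue foot standing loose on the tray floor, 165 mm tall, tube 36 mm and foot 56 mm in diameter; the point is on its axis half-way up. It stands in the middle or the +x part of the tray.
- jar_left_mid (a point): bystander: glass spice jar with a black lid, loose on the worktop, 45 mm in diameter, 95 mm tall; the point is on its axis half-way up.
- jar_right_mid (a point): bystander: the other spice jar, same size and point.
- ramekin_mid (a point): bystander: small white ceramic ramekin, loose on the worktop, 60 mm in diameter, 35 mm tall; the point is on its axis half-way up.
Not all that is in view belongs to the job. What is shaped like the part that bears case_a_mid but pink, purple or yellow is not meant.

How it is judged (in metres and radians):
At the end, for the whole second after the job is handed in: The full case stands by itself on the tray floor, heavy end down, upright within 0.07 rad, at rest, clear of the measuring cylinder; the empty one is at rest inside the basket, its centre less than 65 mm above the basket floor; the bystanders are within 20 mm of where they stood ((((distance between bulb and case_a_mid below 0.095 m and (angle between case_a_mid's own x axis and vertical below 0.07 rad or angle between case_a_mid's own x axis and vertical above 3.0716 rad) and z of case_a_mid in the frame of tray_floor between 0.079 and 0.091 m and x of case_a_mid in the frame of tray_floor between -0.095 and 0.095 m and y of case_a_mid in the frame of tray_floor between -0.075 and 0.075 m and z of bulb in the frame of tray_floor below 0.05 m and contact force between case_a and cylinder below 0.05 N and linear speed of case_a below 0.02 m/s and angular speed of case_a below 0.1 rad/s) and (not (distance between bulb and case_b_mid below 0.095 m) and x of case_b_mid in the frame of basket_floor between -0.105 and 0.105 m and y of case_b_mid in the frame of basket_floor between -0.075 and 0.075 m and z of case_b_mid in the frame of basket_floor between 0 and 0.065 m and linear speed of case_b below 0.03 m/s)) or ((distance between bulb and case_b_mid below 0.095 m and (angle between case_b_mid's own x axis and vertical below 0.07 rad or angle between case_b_mid's own x axis and vertical above 3.0716 rad) and z of case_b_mid in the frame of tray_floor between 0.079 and 0.091 m and x of case_b_mid in the frame of tray_floor between -0.095 and 0.095 m and y of case_b_mid in the frame of tray_floor between -0.075 and 0.075 m and z of bulb in the frame of tray_floor below 0.05 m and contact force between case_b and cylinder below 0.05 N and linear speed of case_b below 0.02 m/s and angular speed of case_b below 0.1 rad/s) and (not (distance between bulb and case_a_mid below 0.095 m) and x of case_a_mid in the frame of basket_floor between -0.105 and 0.105 m and y of case_a_mid in the frame of basket_floor between -0.075 and 0.075 m and z of case_a_mid in the frame of basket_floor between 0 and 0.065 m and linear speed of case_a below 0.03 m/s))) and distance of each of cylinder_mid, ramekin_mid, jar_left_mid, jar_right_mid from where it was at the start of the episode below 0.02 m); the robot touches nothing.
It fails at once if a bystander (measuring cylinder, ramekin or spice jar) is moved more than 20 mm or tipped more than 0.3 rad ((distance of cylinder_mid from where it was at the start of the episode above 0.02 m or angle between cylinder_mid's own z axis and vertical above 0.3 rad) or (distance of ramekin_mid from where it was at the start of the episode above 0.02 m or angle between ramekin_mid's own z axis and vertical above 0.3 rad) or (distance of jar_left_mid from where it was at the start of the episode above 0.02 m or angle between jar_left_mid's own z axis and vertical above 0.3 rad) or (distance of jar_right_mid from where it was at the start of the episode above 0.02 m or angle between jar_right_mid's own z axis and vertical above 0.3 rad)).
It fails at once if the full case is dropped, thrown or let topple (it moves faster than 0.5 m/s with no finger on it) ((distance between bulb and case_a_mid below 0.095 m and contact force between the fingers and case_a below 0.05 N and linear speed of case_a above 0.5 m/s) or (distance between bulb and case_b_mid below 0.095 m and contact force between the fingers and case_b below 0.05 N and linear speed of case_b above 0.5 m/s)).
It also fails if it takes over 72 s, if anything falls off the work surface, if the arm or the gripper's body presses on something with over 40 N, if the wrist force passes 120 N, or if a joint passes its speed limit or range.

## Working session

There is one attempt and no reset: what is moved stays moved. The work goes in short steps, Python scripts to look and compute and a tool call to move; the robot and the scene stay as the last step left them, time stands still between calls to the robot, and variables do not carry over. Pictures are saved under pics/ and viewed, about 8 in all and at most 12, crops included, and the job is handed in when it is done.

Besides the shell and the picture viewer there is one more tool, called after "Emit:" as name([rows], argument=value, ...), one row to a line, values as JSON. drive_tool: Moves the arm, as the interface text tells. Its arguments: {"type":"object","properties":{"motion":{"type":"array"},"grip":{"type":"number"}},"required":["motion"]}

```bash
mkdir -p pics
python3 - <<'E'
from bench import arm
import cv2, numpy as np
s=arm.read_state(); print(s)
t=arm.get_image("top"); d=arm.get_image("side")
cv2.imwrite("pics/top.png",t[:,:,::-1]); cv2.imwrite("pics/side.png",d[:,:,::-1])
for n in("top","side","wrist"): print(n,arm.calibration(n))
E
ls
```

```text
{'clock': 0.0, 'joints': array([ 1.55359540e+00,  3.85570905e-01,  6.60418433e-03, -4.96544562e-04,
       -1.19401520e+00, -2.58598944e-01]), 'joint_vel': array([ 1.78616724e-03, -4.55575213e-04,  2.29408937e-05,  2.45296053e-04,
       -8.72271433e-04, -4.70783920e-04]), 'joint_efforts': array([-1.77673073e-04, -3.92292058e+01,  1.88403082e+01,  4.18603867e+00,
       -4.57583112e-03,  5.02825941e-07]), 'position': array([170.02164268, 600.80891285, 230.20483097]), 'ee_rot': array([-0.70031583,  0.09805207,  0.70045372,  0.09647857]), 'contact_force': array([-0.13516249, -0.66102786, -0.14431405]), 'wrist_torque': array([-0.03467335,  0.01908567,  0.00084877]), 'gripper_width': 85.23978084018738}
top {'K': array([[398.08236024,   0.        , 253.05464553],
       [  0.        , 398.08236024, 195.93500438],
       [  0.        ,   0.        ,   1.        ]]), 'eye': array([ 222.65611165,  -29.3958759 , 1034.97057625]), 'attitude': array([-0.08168233,  0.0823283 ,  0.71287904, -0.69163106])}
side {'K': array([[355.61729655,   0.        , 258.28153777],
       [  0.        , 355.61729655, 187.1101811 ],
       [  0.        ,   0.        ,   1.        ]]), 'eye': array([ 147.7665756 , -854.02792711,  734.19423601]), 'attitude': array([ 0.44677855, -0.06236727, -0.14780108,  0.88014436])}
wrist {'K': array([[297.31863964,   0.        , 256.89682065],
       [  0.        , 297.31863964, 188.87848979],
       [  0.        ,   0.        ,   1.        ]]), 'T_tool_cam': array([[ 9.12633086e-04,  3.05251706e-01, -9.52271265e-01,
        -1.42572709e+02],
       [ 9.99999302e-01,  4.35616533e-04,  1.09801186e-03,
        -1.00942196e+00],
       [ 7.49995099e-04, -9.52271603e-01, -3.05251096e-01,
        -7.80697957e+01],
       [ 0.00000000e+00,  0.00000000e+00,  0.00000000e+00,
         1.00000000e+00]])}
pics
```

View pics/top.png

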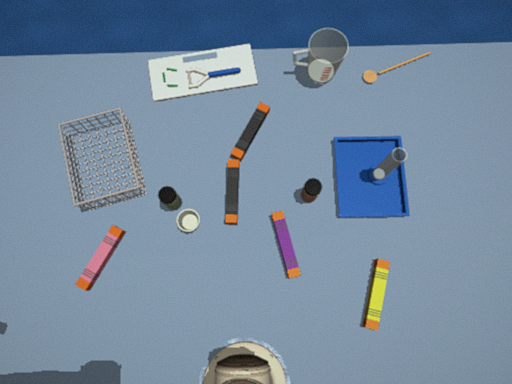

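View pics/side.png

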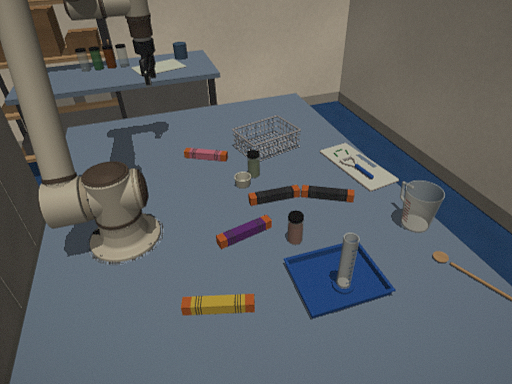

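The top view shows dark cases at about (250,130) and (232,192), the basket at left (102,160), the tray at right (371,177) with the cylinder foot near (377,177), jars at (170,198) and (311,190), and the ramekin at (188,221). The side view agrees.

```bash
cat > h.py <<'E'
import numpy as np, cv2
from scipy.spatial.transform import Rotation as R
from bench import arm
def ray(name,u,v,st=None):
    c=arm.calibration(name);K=c["K"];x=(u-K[0,2])/K[0,0];y=(v-K[1,2])/K[1,1]
    if name!="wrist":
        d=R.from_quat(c["attitude"]).apply([x,-y,-1]);return np.array(c["eye"]),d/np.linalg.norm(d)
    r=np.hypot(x,y)+1e-9;d=np.array([np.sin(r)*x/r,-np.sin(r)*y/r,-np.cos(r)])
    T=np.array(c["T_tool_cam"]);Rt=R.from_quat(st["ee_rot"])
    return Rt.apply(T[:3,3])+st["position"],Rt.apply(T[:3,:3]@d)
def onplane(name,u,v,z,st=None):
    o,d=ray(name,u,v,st);return o+d*(z-o[2])/d[2]
def blobs(m,amin=30):
    n,l,s,c=cv2.connectedComponentsWithStats(m.astype(np.uint8));return [(l==i,s[i],c[i]) for i in range(1,n) if s[i,4]>=amin]
E
python3 - <<'E'
from h import *
np.set_printoptions(precision=1,suppress=True)
im=cv2.cvtColor(cv2.imread("pics/top.png"),cv2.COLOR_BGR2HSV)
H,S,V=[im[:,:,i].astype(int) for i in range(3)]
for m,s,c in blobs((H>4)&(H<14)&(S>200)&(V>140),20): print("orange",s[4],c,onplane("top",*c,30))
q=lambda n,z,*ps:print(n,*[onplane("top",u,v,z) for u,v in ps])
dark=(V<70)&(S<90)
for m,s,c in blobs(dark,40):
    if s[4]<1500:
        r=cv2.minAreaRect(np.argwhere(m)[:,::-1].astype(np.float32));print("dark",s[4],c,onplane("top",*c,30),onplane("top",*c,95))
for m,s,c in blobs((H>105)&(H<125)&(S>200)&(V>90),500):
    if c[1]>100:
        r=cv2.minAreaRect(np.argwhere(m)[:,::-1].astype(np.float32));b=cv2.boxPoints(r);print("tray",s,[onplane("top",*p,22) for p in b])
q("ram",35,(188.5,219.5)); q("basket",80,(59,126),(121,109),(146,192),(81,209))
q("cyltop",168,(399,156)); q("cylfoot",10,(377,177))
print(R.from_quat(arm.read_state()["ee_rot"]).as_matrix())
E
```

```text
orange 49 [262.9 107. ] [709.8 -68.4  30. ]
orange 50 [237.  152.2] [581.5   5.3  30. ]
orange 39 [233.  162.6] [552.8  16.5  30. ]
orange 71 [115.4 230.9] [380.  318.9  30. ]
orange 72 [ 82.5 283.6] [251.1 393.4  30. ]
dark 451 [251.3 129.4] [645.2 -34.7  30. ] [617.9 -34.4  95. ]
dark 342 [232.2 186.7] [487.1  19.7  30. ] [470.   16.6  95. ]
dark 223 [312.4 186.8] [ 480.3 -189.4   30. ] [ 463.6 -179.    95. ]
dark 311 [168.9 197.3] [463.6 184.4  30. ] [448.  170.6  95. ]
dark 253 [239.1 360.8] [61.4 11.  30. ] [71.8  8.4 95. ]
ram [402.7 132.3  35. ]
basket [649.  460.3  80. ] [691.6 302.8  80. ] [466.8 230.6  80. ] [428.7 388.4  80. ]
cyltop [ 511.6 -370.2  168. ]
cylfoot [ 507.2 -366.8   10. ]
[[-0.  -0.3 -1. ]
 [-0.  -1.   0.3]
 [-1.   0.  -0. ]]
```

Run:
```python
import cv2
i=cv2.imread("pics/top.png");cv2.imwrite("pics/crop1.png",cv2.resize(i[90:235,50:420],None,fx=2.16,fy=2.16,interpolation=2))
```

```text
(no output)
```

View pics/crop1.png

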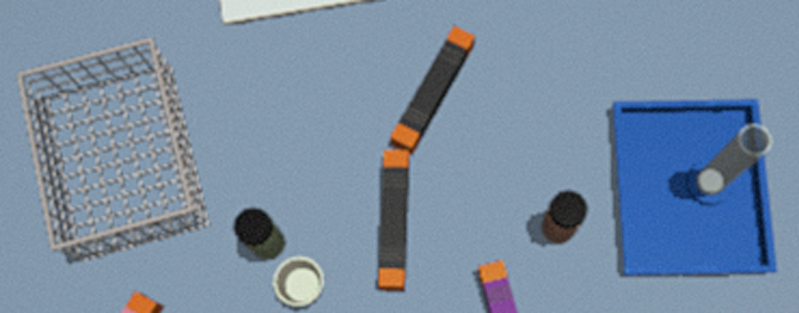

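```bash
cat >> h.py <<'E'
np.set_printoptions(precision=1,suppress=True)
def go(p,yaw=None,st=None):
    "shift in present tool axes to TCP p; spin (deg) to bring tool y to yaw (deg, mod 180)"
    st=st or arm.read_state();M=R.from_quat(st["ee_rot"]).as_matrix()
    y=np.degrees(np.arctan2(M[1,1],M[0,1]));s=0 if yaw is None else -((yaw-y+90)%180-90)
    print("at",np.array(st["position"]),"yaw %.1f"%y,"shift",M.T@(np.array(p)-st["position"]),"spin %.1f"%s)
E
python3 - <<'E'
from h import *
f=lambda x,y,z:onplane("top",50+x/2.16,90+y/2.16,z)
a1,a2,b1,b2=f(460,39,30),f(405,137,30),f(397,157,30),f(391,279,30)
for n,p,q in(("A",a1,a2),("B",b1,b2)):
    d=p-q;print(n,p,q,(p+q)/2,np.linalg.norm(d),np.degrees(np.arctan2(d[1],d[0])))
t=[f(*c,22) for c in((615,101),(758,101),(776,271),(624,273))]
print("tray",t,np.mean(t,0),[np.linalg.norm(t[i]-t[i-1]) for i in range(4)])
b=[f(*c,80) for c in((20,72),(152,40),(191,210),(55,248))]
print("bask",b,np.mean(b,0),[np.linalg.norm(b[i]-b[i-1]) for i in range(4)])
print(arm.pinch_z)
m=(b1+b2)/2;go([m[0],m[1],120],np.degrees(np.arctan2(*(b1-b2)[1::-1]))-90)
E
```

```text
A [706.8 -68.4  30. ] [578.   4.  30.] [642.4 -32.2  30. ] 147.72276040267346 -29.35403379293871
B [552.5  14.3  30. ] [401.2  24.3  30. ] [476.8  19.3  30. ] 151.63936760807815 -3.7649422616384665
tray [array([ 620.3, -260. ,   22. ]), array([ 614.8, -439.1,   22. ]), array([ 398.3, -435.6,   22. ]), array([ 401.4, -253.9,   22. ])] [ 508.7 -347.1   22. ] [np.float64(219.00132465223848), np.float64(179.1521103917563), np.float64(216.4953739246272), np.float64(181.75081144819086)]
bask [array([656.4, 460.3,  80. ]), array([693. , 304.5,  80. ]), array([479.6, 249.8,  80. ]), array([439.6, 402.8,  80. ])] [567.1 354.3  80. ] [np.float64(224.24630531226134), np.float64(160.03247958509323), np.float64(220.2908732757457), np.float64(158.13744750738994)]
18.700000000000003
at [170.1 600.9 230.3] yaw -105.8 shift [ 111.3  475.8 -453.6] spin -12.0
```

Emit:
drive_tool([
  [5,28,-27,0],
  [5,28,-27,0],
  [5,28,-27,0],
  [5,28,-27,0],
  [5,28,-27,0],
  [5,28,-27,0],
  [5,28,-27,0],
  [5,28,-27,0],
  [5,28,-27,0],
  [5,28,-27,0],
], grip=70)

```text
clock: 0.93
position: [353.9, 256.5, 181.0]
ee_rot: [-0.7, 0.097, 0.7, 0.097]
contact_force: [1.5, -0.2, -0.0]
gripper_width: 70.0
```

Emit:
drive_tool([
  [5,28,-26,0],
  [5,28,-26,0],
  [5,28,-26,0],
  [5,28,-26,0],
  [5,28,-26,0],
  [5,28,-26,0],
  [5,28,-27,0],
  [0,0,0,-6],
  [0,0,0,-6],
  [0,0,0,0],
])

```text
clock: 1.77
position: [476.2, 18.9, 145.7]
ee_rot: [-0.706, 0.024, 0.707, 0.024]
contact_force: [-0.7, -0.5, -0.4]
gripper_width: 69.6
```

```bash
cat > cap.py <<'E'
from h import *
def look(n):
    st=arm.read_state();w=arm.get_image("wrist");cv2.imwrite(f"pics/{n}.png",w[:,:,::-1])
    im=cv2.cvtColor(w,cv2.COLOR_RGB2HSV);H,S,V=[im[:,:,i].astype(int) for i in range(3)]
    for m,s,c in blobs((H>4)&(H<14)&(S>180)&(V>100),60): print("orange",s,c,onplane("wrist",*c,30,st),"z15",onplane("wrist",*c,15,st)[:2])
    print(st["position"],st["contact_force"],1000*np.array(st["wrist_torque"]),st["gripper_width"],st["clock"])
    return st
E
python3 - <<'E'
from cap import *
look("w1");go([476.8,19.3,2],-93.8)
E
```

```text
orange [358 229  28  25 470] [371.9 241.5] [406.7 -94.3  30. ] z15 [ 398.1 -100.7]
orange [242 246  30  18 537] [256.5 254.5] [403.1  25.5  30. ] z15 [394.3  26.1]
orange [ 27 260  17  21 189] [ 34.6 269.7] [379.8 320.5  30. ] z15 [369.7 338.3]
orange [498 289  14  11 101] [505.4 294.6] [ 276.  -348.4   30. ] z15 [ 259.8 -369.5]
orange [ 28 326  15  15  91] [ 35.4 333.4] [251.2 394.1  30. ] z15 [233.6 416.1]
orange [370 330  19  13 159] [378.4 335.5] [ 260.9 -123.8   30. ] z15 [ 243.9 -131.8]
[476.2  18.9 145.7] [-0.7 -0.5 -0.4] [-12.1  -5.7 -22.6] 69.62263387171186 1.7667
at [476.2  19.5 145.9] yaw -94.0 shift [143.9   0.1  -0.8] spin -0.2
```

View pics/w1.png

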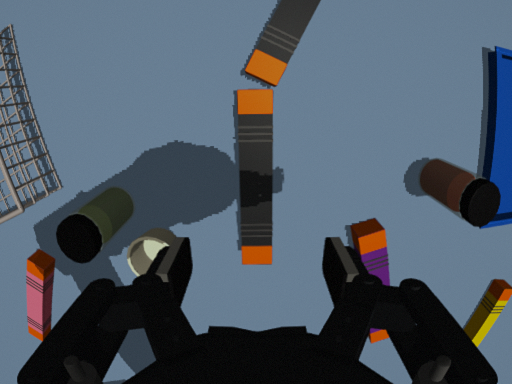

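The wrist view shows case B centred under the fingers, with its caps at (256,101) and (256,254), which matches the top view. I'll descend, grip and lift slightly.

Emit:
drive_tool([
  [30,0,0,0],
  [30,0,0,0],
  [30,0,0,0],
  [30,0,0,0],
  [18,0,0,0],
  [6,0,0,0],
  [0,0,0,0],
  [0,0,0,0],
])

```text
clock: 2.48
position: [477.0, 20.6, 2.9]
ee_rot: [0.707, -0.023, -0.706, -0.023]
contact_force: [0.7, 0.9, 0.9]
gripper_width: 70.1
```

Emit:
drive_tool([
  [0,0,0,0],
  [0,0,0,0],
  [0,0,0,0],
  [0,0,0,0],
  [0,0,0,0],
  [0,0,0,0],
], grip=20)

```text
clock: 2.98
position: [477.4, 20.4, 3.6]
ee_rot: [0.708, -0.023, -0.706, -0.024]
contact_force: [-0.4, 0.9, 7.2]
gripper_width: 28.8
```

Emit:
drive_tool([
  [-10,0,0,0],
  [-15,0,0,0],
  [-15,0,0,0],
  [-10,0,0,0],
  [0,0,0,0],
  [0,0,0,0],
  [0,0,0,0],
  [0,0,0,0],
])

```text
clock: 3.65
position: [475.8, 19.8, 51.6]
ee_rot: [-0.706, 0.024, 0.707, 0.023]
contact_force: [-0.7, -0.4, -0.9]
gripper_width: 29.2
```

Run:
```python
from cap import *
for i in range(3): look("w2")
s=arm.read_state();print(1000*R.from_quat(s["ee_rot"]).inv().apply(s["wrist_torque"]),s["joint_efforts"])
```

```text
orange [240  22  51  56 113] [257.7  53.3] [577.9  13.7  30. ] z15 [580.1  13.5]
orange [217  82  77  56 264] [243.4 109.1] [547.6  23.5  30. ] z15 [547.   24.2]
orange [396 280  33  26 478] [415.5 292.9] [408.7 -97.7  30. ] z15 [ 395.4 -108.1]
orange [  0 366  15  15  71] [  6.8 373. ] [250.8 392.9  30. ] z15 [223.  427.4]
[475.8  19.8  51.6] [-0.7 -0.4 -0.9] [ 22.6  15.7 -16. ] 29.24718069840041 3.65
orange [240  22  50  56 114] [258.3  54.6] [577.3  13.4  30. ] z15 [579.4  13.2]
orange [217  82  77  56 263] [243.4 109.2] [547.6  23.5  30. ] z15 [547.   24.2]
orange [397 280  32  26 483] [415.6 292.9] [408.8 -97.7  30. ] z15 [ 395.4 -108.1]
orange [  0 366  16  15  73] [  7.  373.2] [250.5 392.6  30. ] z15 [222.8 427.1]
[475.8  19.8  51.5] [ 0.5 -0.3 -1.3] [ 2.3 27.2 36. ] 28.69174839145932 3.7
orange [240  22  50  57 117] [258.4  53.5] [578.   13.3  30. ] z15 [580.1  13.1]
orange [217  82  77  56 262] [243.4 109.4] [547.6  23.6  30. ] z15 [547.   24.3]
orange [397 281  32  25 476] [415.6 293. ] [408.7 -97.8  30. ] z15 [ 395.4 -108.2]
orange [  0 366  16  15  74] [  7.1 373.2] [250.6 392.4  30. ] z15 [222.8 426.9]
[475.9  19.8  51.6] [ 0.4  0.1 -0.4] [-2.2 22.9 33. ] 29.03077108303443 3.75
[-28.1 -45.  -12.1] [ -0.  -31.6  12.2   2.7  -0.   -0. ]
```

View pics/w2.png

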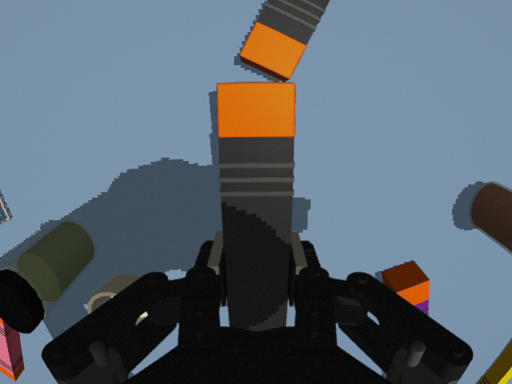

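Case B is held level at its middle (far cap at (256,110)), with no swing. I'll average the noisy force over several readings.

```bash
cat > avg.py <<'E'
from h import *
F=[]
for i in range(15):
    arm.get_image("wrist");s=arm.read_state();F.append(np.r_[s["contact_force"],1000*np.array(s["wrist_torque"])])
F=np.array(F);print(F.mean(0),F.std(0)/15**.5,s["position"])
E
python3 avg.py; python3 -c "
from h import *
go([567,354,200],14.5+90-90)"
```

```text
[ 0.2  0.1 -0.7  5.6 13.3  1.9] [0.1 0.1 0.1 7.  8.3 6.2] [476.5  20.   52.3]
at [476.5  20.   52.3] yaw -93.8 shift [-147.6 -339.3  -68.2] spin 71.7
```

Weight is 0.7 N with a moment of about 0, so B is the empty case. It goes to the basket.

Emit:
drive_tool([
  [-37,0,0,0],
  [-37,-5,0,0],
  [-37,-10,-2,0],
  [-37,-15,-3,0],
  [0,-38,-8,0],
  [0,-38,-8,0],
  [0,-38,-8,0],
  [0,-38,-8,0],
  [0,-38,-8,0],
  [0,-38,-8,0],
])

```text
clock: 5.38
position: [546.4, 275.7, 200.2]
ee_rot: [-0.707, 0.023, 0.707, 0.023]
contact_force: [1.2, 0.3, -0.5]
gripper_width: 29.0
```

Emit:
drive_tool([
  [0,-38,-8,0],
  [0,-38,-8,0],
  [0,0,0,-6.2],
  [0,0,0,-6.2],
  [0,0,0,-6.2],
  [0,0,0,0],
  [0,0,0,0],
])

```text
clock: 5.97
position: [567.2, 348.6, 199.9]
ee_rot: [-0.701, -0.09, 0.702, -0.09]
contact_force: [1.1, -0.4, -0.3]
gripper_width: 29.2
```

Run:
```python
from cap import *
look("w3");go([567,354,20],104.8)
```

```text
orange [217  83  77  55 253] [242.7 109.4] [626.4 380.4  30. ] z15 [625.6 380.9]
orange [479 212  14  22 185] [485.5 222.5] [580.4   7.5  30. ] z15 [577.4  -9.9]
orange [465 313  15  11  92] [471.9 318. ] [407.  -92.8  30. ] z15 [ 395.7 -115. ]
[567.2 348.6 199.9] [ 1.1 -0.4 -0.3] [-45.   37.6   2. ] 29.18041469349287 5.9667
at [567.3 348.5 200.1] yaw -75.4 shift [180.1  -5.4  -1.2] spin -0.2
```

View pics/w3.png

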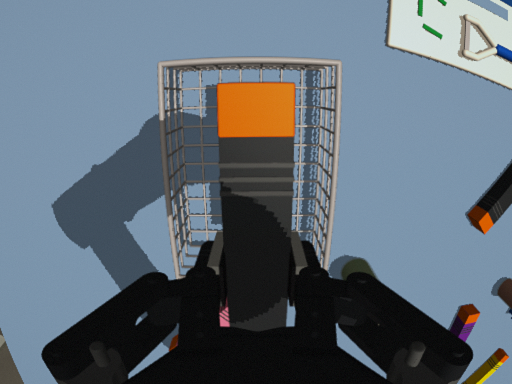

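The wrist view shows the case aligned between the basket walls: rim at columns 162–338, case centred at 256. I'll lower and release.

Emit:
drive_tool([
  [35,-5,-1,0],
  [35,0,0,0],
  [35,0,0,0],
  [35,0,0,0],
  [25,0,0,0],
  [10,0,0,0],
  [0,0,0,0],
  [0,0,0,0],
])

```text
clock: 6.68
position: [567.9, 354.1, 26.1]
ee_rot: [0.702, 0.091, -0.701, 0.091]
contact_force: [0.4, 0.7, -0.1]
gripper_width: 28.9
```

Emit:
drive_tool([
  [0,0,0,0],
  [0,0,0,0],
  [0,0,0,0],
  [0,0,0,0],
], grip=50)

```text
clock: 7.02
position: [567.8, 354.4, 27.0]
ee_rot: [0.702, 0.092, -0.7, 0.09]
contact_force: [-0.2, -0.1, -0.7]
gripper_width: 50.2
```

Emit:
drive_tool([
  [-20,0,0,0],
  [-35,0,0,0],
  [-35,0,0,0],
  [-35,0,0,0],
  [-35,0,0,0],
  [-20,0,0,0],
  [0,0,0,0],
])

```text
clock: 7.6
position: [569.6, 355.4, 213.2]
ee_rot: [0.705, 0.094, -0.697, 0.089]
contact_force: [0.5, 0.0, 0.5]
gripper_width: 50.1
```

Run:
```python
from cap import *
look("w4");go([642.4,-32.2,200],60.6)
```

```text
orange [476 215  15  20 172] [482.8 224.3] [580.1   8.   30. ] z15 [577.2  -8.8]
orange [247 224  26  16 361] [259.4 231.9] [494.6 334.7  30. ] z15 [487.8 332.8]
orange [235 295  25  20 257] [247.5 304.7] [380.8 321.3  30. ] z15 [368.7 318.8]
orange [464 313  14  11  88] [470.7 318.1] [407.  -92.8  30. ] z15 [ 396.1 -114.3]
[569.6 355.4 213.2] [0.5 0.  0.5] [-50.5 -42.5  13.3] 50.05227951861133 7.6
at [568.2 354.7 209.7] yaw -75.2 shift [  8.  393.1  27.2] spin 44.2
```

Emit:
drive_tool([
  [0,39,2.7,0],
  [0,39,2.7,0],
  [0,39,2.7,0],
  [0,39,2.7,0],
  [0,39,2.7,0],
  [5,39,2.7,0],
  [10,39,2.7,0],
  [10,39,2.7,0],
  [15,39,2.7,0],
  [20,39,2.7,0],
], grip=70)

```text
clock: 8.48
position: [640.2, -30.0, 146.0]
ee_rot: [0.701, 0.091, -0.701, 0.091]
contact_force: [0.2, 0.6, -0.4]
gripper_width: 69.9
```

Emit:
drive_tool([
  [0,0,0,6.3],
  [0,0,0,6.3],
  [0,0,0,6.3],
  [0,0,0,6.3],
  [0,0,0,6.3],
  [0,0,0,6.3],
  [0,0,0,6.3],
  [0,0,0,0],
  [0,0,0,0],
])

```text
clock: 9.23
position: [639.5, -28.1, 145.4]
ee_rot: [-0.684, 0.178, 0.685, 0.178]
contact_force: [-0.1, 0.5, -0.3]
gripper_width: 70.1
```

Run:
```python
from cap import *
look("w5");go([642.4,-32.2,3],60.6)
```

```text
orange [243 241  30  18 539] [257.5 249.5] [580.3   5.6  30. ] z15 [572.8   9.7]
[639.5 -28.1 145.4] [-0.1  0.5 -0.3] [-19.2   6.  -60.3] 70.09072503251511 9.2333
at [639.7 -28.1 145.6] yaw -119.2 shift [142.6   2.2  -4.6] spin 0.2
```

Emit:
drive_tool([
  [30,1,-4,0],
  [30,0,0,0],
  [30,0,0,0],
  [30,0,0,0],
  [17,0,0,0],
  [6,0,0,0],
  [0,0,0,0],
  [0,0,0,0],
])

```text
clock: 9.95
position: [643.9, -30.8, 4.1]
ee_rot: [0.685, -0.178, -0.684, -0.178]
contact_force: [0.9, 0.2, -0.6]
gripper_width: 70.0
```

Emit:
drive_tool([
  [0,0,0,0],
  [0,0,0,0],
  [0,0,0,0],
  [0,0,0,0],
  [0,0,0,0],
  [0,0,0,0],
], grip=20)

```text
clock: 10.45
position: [644.2, -30.7, 5.0]
ee_rot: [0.685, -0.178, -0.683, -0.179]
contact_force: [-0.5, 0.8, 6.3]
gripper_width: 28.9
```

Emit:
drive_tool([
  [-10,0,0,0],
  [-15,0,0,0],
  [-10,0,0,0],
  [-5,0,0,0],
  [0,0,0,0],
  [0,0,0,0],
  [0,0,0,0],
  [0,0,0,0],
])

```text
clock: 11.12
position: [642.5, -30.9, 42.4]
ee_rot: [-0.683, 0.179, 0.685, 0.179]
contact_force: [-0.1, 0.7, -1.9]
gripper_width: 28.9
```

```bash
python3 avg.py
python3 - <<'E'
from cap import *
look("w6")
E
```

```text
[ -0.1  -0.1  -2.1 -55.8 -85.9   0.5] [0.1 0.2 0.1 5.8 6.8 7.1] [643.2 -30.9  43.5]
orange [219  79  77  54 374] [253.  110.2] [706.4 -62.8  30. ] z15 [705.9 -62.3]
[643.2 -30.9  43.5] [ 0.2 -0.8 -1.3] [-17.3 -90.5  27.2] 29.05225426009916 11.8667
```

View pics/w6.png

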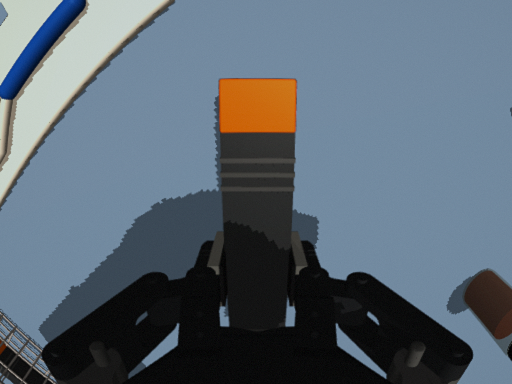

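A weighs 2.1 N with world moment (−56, −86) mNm, so the centre of gravity is about 49 mm towards (−x, +y). A is full and its near end (580,5) is the bulb end. I'll set it down and regrip at the far, light end.

Emit:
drive_tool([
  [10,0,0,0],
  [14,0,0,0],
  [10,0,0,0],
  [4,0,0,0],
  [2,0,0,0],
  [0,0,0,0],
  [0,0,0,0],
])

```text
clock: 12.5
position: [641.9, -31.1, 4.9]
ee_rot: [-0.683, 0.179, 0.685, 0.178]
contact_force: [-5.4, 1.9, 9.7]
gripper_width: 28.9
```

Emit:
drive_tool([
  [0,0,0,0],
  [0,0,0,0],
  [0,0,0,0],
  [0,0,0,0],
], grip=60)

```text
clock: 12.83
position: [643.4, -30.9, 3.1]
ee_rot: [0.684, -0.179, -0.684, -0.179]
contact_force: [-0.3, 1.4, -1.6]
gripper_width: 59.9
```

Emit:
drive_tool([
  [0,0,-17,0],
  [0,0,-17,0],
  [0,0,-17,0],
  [0,0,-17,0],
  [0,0,0,0],
  [0,0,0,0],
])

```text
clock: 13.33
position: [702.5, -64.6, 2.6]
ee_rot: [-0.684, 0.179, 0.684, 0.179]
contact_force: [-1.5, -0.1, -1.0]
gripper_width: 60.1
```

Emit:
drive_tool([
  [0,0,0,0],
  [0,0,0,0],
  [0,0,0,0],
  [0,0,0,0],
  [0,0,0,0],
  [0,0,0,0],
], grip=20)

```text
clock: 13.83
position: [702.1, -63.8, 3.6]
ee_rot: [-0.684, 0.179, 0.684, 0.179]
contact_force: [-0.9, 0.8, 1.7]
gripper_width: 29.1
```

Emit:
drive_tool([
  [-13,0,2,0],
  [-13,0,4,0],
  [-13,0,5,0],
  [-12,0,5.5,0],
  [-11.5,0,7,0],
  [-11,0,8,0],
  [0,0,0,0],
  [0,0,0,0],
])

```text
clock: 14.5
position: [675.1, -48.2, 78.4]
ee_rot: [0.685, -0.178, -0.683, -0.179]
contact_force: [-0.0, 0.2, -2.3]
gripper_width: 29.0
```

Run:
```python
from cap import *
look("w7")
d=arm.get_image("side");cv2.imwrite("pics/s7.png",cv2.resize(d[80:260,180:420,::-1],None,fx=3,fy=3))
```

```text
orange [ 224  240   68   39 2420] [257.2 258.9] [642.3 -28.7  30. ] z15 [634.4 -24.3]
orange [  7 352  11  12  74] [ 11.5 357.7] [639.2 388.4  30. ] z15 [631.1 425.6]
[675.1 -48.2  78.4] [-0.   0.2 -2.3] [ -53.7 -163.     7.8] 28.961401360556927 14.5
```

View pics/s7.png

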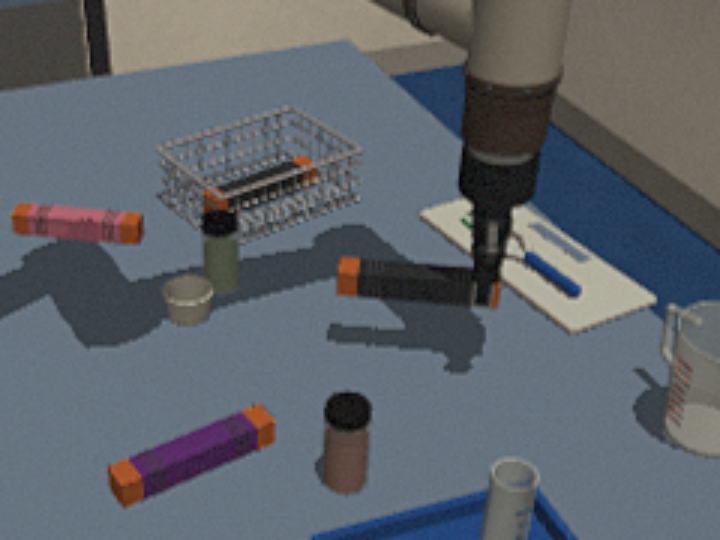

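The side view shows the grip friction holding the case level, so it does not swing on its own. B lies flat in the basket. I'll go low again, where any slip is harmless, and ease the grip so the heavy end can pivot down.

Emit:
drive_tool([
  [15,0,0,0],
  [20,0,0,0],
  [15,0,0,0],
  [8,0,0,0],
  [0,0,0,0],
  [0,0,0,0],
])

```text
clock: 15.1
position: [675.0, -49.0, 18.2]
ee_rot: [-0.684, 0.179, 0.685, 0.179]
contact_force: [0.7, -0.1, -2.6]
gripper_width: 29.1
```

Emit:
drive_tool([
  [0,0,0,0],
  [0,0,0,0],
  [0,0,0,0],
], grip=28.7)

```text
clock: 15.35
position: [675.7, -48.7, 20.0]
ee_rot: [0.685, -0.179, -0.683, -0.179]
contact_force: [-0.9, 0.3, -2.9]
gripper_width: 28.8
```

```bash
cat > tilt.py <<'E'
from cap import *
import sys
F=[]
for i in range(5):
    w=arm.get_image("wrist");s=arm.read_state();F.append(np.r_[s["contact_force"],1000*np.array(s["wrist_torque"]),s["gripper_width"]])
print("F",np.mean(F,0));look(sys.argv[1])
E
python3 tilt.py w8
```

```text
F [   0.3   -0.3   -2.1 -144.  -205.9  -19.4   29. ]
orange [ 224  240   68   39 2421] [257.2 258.9] [673.6 -46.8  30. ] z15 [665.7 -42.3]
[675.1 -48.7  19.3] [ 0.2 -0.2 -2.4] [-185.6 -209.   -32.8] 29.0464879493667 15.6
```

Emit:
drive_tool([
  [0,0,0,0],
  [0,0,0,0],
  [0,0,0,0],
], grip=29.2)

```text
clock: 15.9
position: [675.0, -48.7, 18.9]
ee_rot: [-0.684, 0.179, 0.684, 0.179]
contact_force: [0.3, 0.2, -3.1]
gripper_width: 29.3
```

```bash
python3 tilt.py w9
```

```text
F [   0.1    0.    -2.2 -120.6 -204.4   18.4   29.4]
orange [ 224  240   68   39 2434] [257.2 258.9] [673.7 -46.9  30. ] z15 [665.8 -42.5]
[675.  -48.7  18.8] [-0.1 -0.  -1.7] [-127.1 -193.3   27.1] 29.275172782227546 16.15
```

The moment arm of about 112 mm from the grasp confirms the near end is heavy. I'll keep easing the grip.

Emit:
drive_tool([
  [0,0,0,0],
  [0,0,0,0],
  [0,0,0,0],
], grip=29.6)

```text
clock: 16.45
position: [675.0, -48.7, 18.9]
ee_rot: [-0.684, 0.179, 0.684, 0.179]
contact_force: [-0.5, -0.1, -1.7]
gripper_width: 29.4
```

```bash
python3 tilt.py w10
```

```text
F [   0.1   -0.1   -1.9 -125.7 -150.2    1.2   29.7]
orange [ 224  243   68   37 2313] [257.3 261. ] [672.6 -46.3  30. ] z15 [664.5 -41.8]
[675.  -48.7  19. ] [-0.2  0.  -2.2] [-143.8 -204.3   -3.2] 29.692277318983773 16.7
```

Emit:
drive_tool([
  [0,0,0,0],
  [0,0,0,0],
  [0,0,0,0],
], grip=29.8)

```text
clock: 17.0
position: [675.0, -48.7, 19.0]
ee_rot: [-0.684, 0.179, 0.684, 0.179]
contact_force: [-0.6, -0.1, -1.6]
gripper_width: 29.5
```

```bash
python3 tilt.py w11
```

```text
F [ -0.3   0.2  -1.1   1.3 -49.6   2.   29.7]
orange [ 224  243   68   37 2322] [257.3 261. ] [672.5 -46.3  30. ] z15 [664.5 -41.7]
[675.  -48.7  19. ] [-0.4 -0.1 -0.7] [  10.9 -115.5    3.6] 29.811059519543207 17.25
```

The force on the tool dropped to 1.1 N and the moment fell, so the heavy end has pivoted to the worktop while still held. I'll raise along the arc with this light grip.

Emit:
drive_tool([
  [-7,0,2,0],
  [-8,0,3,0],
  [-8,0,3.5,0],
  [-8,0,4,0],
  [0,0,0,0],
  [0,0,0,0],
  [0,0,0,0],
], grip=29.7)

```text
clock: 17.88
position: [665.3, -42.6, 51.1]
ee_rot: [0.685, -0.178, -0.683, -0.179]
contact_force: [1.4, -0.8, 1.4]
gripper_width: 30.1
```

```bash
python3 tilt.py w12;  python3 - <<'E'
from cap import *
d=arm.get_image("side");cv2.imwrite("pics/s8.png",cv2.resize(d[120:220,230:380,::-1],None,fx=4,fy=4))
E
```

```text
F [   1.6   -0.9    1.5 -133.6 -415.5  -22.9   29.7]
orange [ 229  208   62   42 1316] [268.4 223.2] [665.4 -49.7  30. ] z15 [659.1 -46.9]
[664.6 -42.7  49.9] [ 1.5 -0.2  1.4] [-104.9 -409.9  -11.3] 29.71073010369474 18.1333
```

View pics/s8.png

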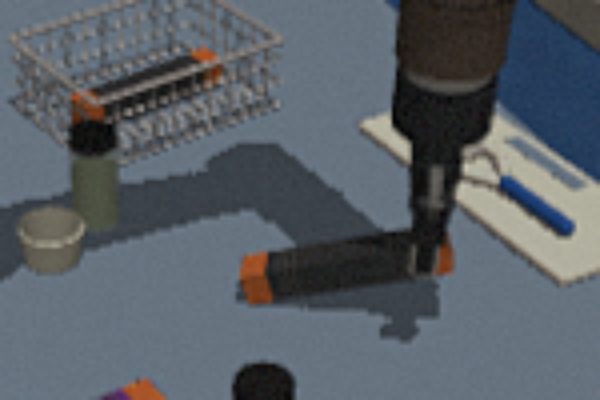

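The side view shows the case tilted about 12° with the heavy end on the worktop and still firmly held, so pivoting works. I'll raise more than I move in.

Emit:
drive_tool([
  [-8,0,0,0],
  [-8,0,0,0],
  [-8,0,1,0],
  [-8,0,2,0],
  [-8,0,3,0],
  [-8,0,4,0],
  [0,0,0,0],
  [0,0,0,0],
])

```text
clock: 18.9
position: [656.4, -37.6, 99.8]
ee_rot: [0.685, -0.178, -0.683, -0.179]
contact_force: [0.8, 0.1, 2.9]
gripper_width: 29.5
```

```bash
python3 tilt.py w13;  python3 - <<'E'
from cap import *
d=arm.get_image("side");cv2.imwrite("pics/s9.png",cv2.resize(d[100:220,230:380,::-1],None,fx=4,fy=4))
E
```

```text
F [   2.6   -1.     3.8 -297.6 -493.2  -10.9   29.7]
orange [ 226  206   65   54 1821] [264.9 223. ] [639.1 -33.6  30. ] z15 [633.  -30.6]
orange [242 313  31   3  91] [257. 314.] [560.4  17.6  30. ] z15 [548.8  24.2]
[657. -38.  99.] [ 3.5 -1.6  4.4] [-388.8 -651.8   -5.3] 29.589699641259 19.15
```

```bash
cat > sv.py <<'E'
from cap import *
def sideview():
    st=arm.read_state();d=arm.get_image("side");cv2.imwrite("pics/sv.png",d[:,:,::-1])
    M=R.from_quat(st["ee_rot"]).as_matrix();n=M[:,1];P=np.array(st["position"])
    im=cv2.cvtColor(d,cv2.COLOR_RGB2HSV);H,S,V=[im[:,:,i].astype(int) for i in range(3)]
    for name,mask in(("or",(H>2)&(H<14)&(S>150)&(V>70)),("dk",(V<75)&(S<110))):
      for m,s,c in blobs(mask,8):
        if not(225<c[0]<400 and 60<c[1]<330): continue
        print(name,s,c,end=" ")
        ys,xs=np.nonzero(m)
        q=[]
        for u,v in((c[0],c[1]),(c[0],ys.min()),(c[0],ys.max()),(xs.min(),c[1]),(xs.max(),c[1])):
            o,r=ray("side",u,v);p=o+r*(n@(P-o))/(n@r);q.append("(%.0f,%.0f)"%((p-P)@M[:,2],p[2]))
        print("s,z ctr/top/bot/left/right",*q)
    print(P,st["contact_force"],st["gripper_width"],st["clock"])
sideview()
E
python3 sv.py
```

```text
or [278 132   6   3  12] [280.5 133.3] s,z ctr/top/bot/left/right (172,223) (172,228) (172,221) (179,223) (164,224)
or [248 143   8   7  22] [251.9 146.5] s,z ctr/top/bot/left/right (263,169) (262,182) (263,160) (275,168) (252,170)
or [338 166   6   9  32] [340.5 170.2] s,z ctr/top/bot/left/right (-20,108) (-18,124) (-21,94) (-12,107) (-27,109)
or [296 184   9  12  66] [299.5 190.2] s,z ctr/top/bot/left/right (105,15) (106,40) (104,-5) (117,14) (90,17)
or [261 215  10  14  74] [266.7 220.9] s,z ctr/top/bot/left/right (218,-139) (218,-111) (219,-175) (240,-143) (206,-138)
or [245 294   9  18 152] [249.2 302.4] s,z ctr/top/bot/left/right (305,-649) (303,-587) (308,-715) (325,-654) (288,-644)
dk [  81    0  431  234 8669] [282.6 127.2] s,z ctr/top/bot/left/right (166,244) (171,586) (159,-191) (856,194) (-442,289)
dk [332  55  32  11 214] [347.2  60.2] s,z ctr/top/bot/left/right (0,448) (2,461) (-1,436) (39,447) (-39,449)
dk [330  64   4  19  37] [331.3  72.2] s,z ctr/top/bot/left/right (38,415) (40,437) (35,389) (41,415) (33,416)
dk [253 134  27  10  75] [266.1 138.3] s,z ctr/top/bot/le
[... 251 characters left out ...]
211,1) (-230,-97) (-202,-52) (-239,-47)
dk [285 211  19  31 219] [293.9 221.1] s,z ctr/top/bot/left/right (119,-126) (121,-79) (116,-226) (151,-130) (87,-121)
dk [258 224   5   9  21] [260.  227.2] s,z ctr/top/bot/left/right (245,-175) (244,-159) (245,-200) (252,-176) (237,-174)
dk [230 236   6   9  28] [232.9 239.2] s,z ctr/top/bot/left/right (355,-256) (353,-238) (357,-282) (366,-258) (346,-254)
dk [283 263  30  56 105] [297.9 292.1] s,z ctr/top/bot/left/right (88,-525) (96,-344) (81,-711) (152,-540) (30,-512)
dk [337 271   2   8  11] [337.4 274.1] s,z ctr/top/bot/left/right (-61,-379) (-59,-361) (-63,-402) (-59,-379) (-63,-378)
[657.  -38.   98.9] [ 3.9 -1.8  5.2] 29.650943039542753 19.25
```

View pics/s9.png

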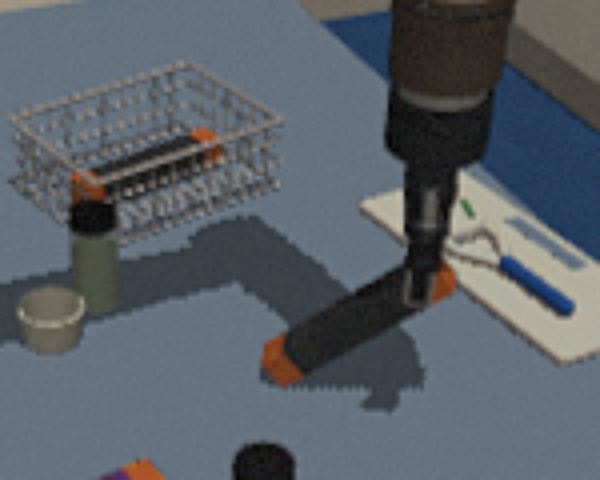

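The side view shows the case at about 37°, heavy cap on the worktop at (s=105, z=15) and light cap in the jaws at z=108. The tool is pressing slightly, so I'll rise a bit first.

Emit:
drive_tool([
  [-8,0,0,0],
  [-8,0,2,0],
  [-8,0,4,0],
  [-8,0,8,0],
  [-6,0,10,0],
  [0,0,0,0],
  [0,0,0,0],
])

```text
clock: 19.88
position: [633.8, -25.4, 136.7]
ee_rot: [0.684, -0.178, -0.684, -0.179]
contact_force: [0.8, -0.8, -2.1]
gripper_width: 29.7
```

```bash
python3 tilt.py w14; python3 sv.py | grep -v dk
```

```text
F [  0.1   0.1  -2.  -71.3 -73.7  13.   29.7]
orange [ 223  215   68   65 3072] [252.6 254.3] [577.9  11.8  30. ] z15 [570.4  16.3]
[634.3 -26.1 135.3] [-0.4 -0.1 -1.2] [-109.4  -91.3   12.7] 29.757502535578034 20.1333
or [278 132   6   3  13] [280.3 133.3] s,z ctr/top/bot/left/right (147,223) (147,228) (147,221) (154,223) (139,224)
or [248 143   8   7  21] [252.  146.6] s,z ctr/top/bot/left/right (237,169) (237,182) (237,161) (250,168) (227,170)
or [331 153   6  11  41] [333.6 158.1] s,z ctr/top/bot/left/right (-20,151) (-18,169) (-21,133) (-12,150) (-27,152)
or [305 187  10  11  53] [309.3 193. ] s,z ctr/top/bot/left/right (46,8) (47,32) (45,-9) (60,6) (30,10)
or [261 215  10  14  75] [266.7 221. ] s,z ctr/top/bot/left/right (192,-139) (192,-110) (192,-174) (213,-142) (180,-137)
or [245 294   9  18 152] [249.2 302.4] s,z ctr/top/bot/left/right (276,-646) (274,-585) (279,-712) (296,-651) (259,-642)
[634.4 -26.1 135.4] [ 0.6  0.2 -3.1] 29.7089628654488 20.1833
```

65° now, hanging free (2.1 N). I'll touch the foot down lightly and carry the top inward.

Emit:
drive_tool([
  [3,0,3,0],
  [0,0,9,0],
  [-1,0,9,0],
  [-1,0,9,0],
  [0,0,9,0],
  [0,0,0,0],
  [0,0,0,0],
])

```text
clock: 20.82
position: [600.3, -6.4, 136.4]
ee_rot: [0.685, -0.178, -0.684, -0.179]
contact_force: [-1.3, -0.1, 7.8]
gripper_width: 30.0
```

```bash
python3 tilt.py w15; python3 sv.py | grep -v dk|sed -n '3,4p'
```

```text
F [ -1.   -0.1   7.6 -26.9 472.4  -3.6  30. ]
orange [ 222  225   70   62 3351] [253.1 259.7] [538.3  34.1  30. ] z15 [530.5  38.8]
orange [397 279  24  21 243] [409.  289.4] [408.2 -97.7  30. ] z15 [ 392.5 -101. ]
orange [  4 286  12  15  88] [  9.4 293.2] [637.  391.6  30. ] z15 [635.1 417.9]
[600.6  -6.6 136.4] [-1.6 -0.3  7.4] [-24.8 491.9   8.1] 29.974182803934067 21.0667
or [248 143   8   7  22] [251.9 146.5] s,z ctr/top/bot/left/right (198,169) (198,182) (199,160) (211,168) (188,170)
or [319 150   5  11  44] [320.9 155.1] s,z ctr/top/bot/left/right (-19,158) (-18,176) (-21,140) (-13,157) (-26,158)
```

```bash
python3 sv.py | grep -v dk
```

```text
or [278 132   6   3  12] [280.5 133.3] s,z ctr/top/bot/left/right (108,223) (108,228) (107,221) (115,223) (100,224)
or [251 146   5   4  15] [253.3 147.5] s,z ctr/top/bot/left/right (194,166) (194,172) (194,161) (201,166) (188,167)
or [319 150   5  11  44] [320.9 155.1] s,z ctr/top/bot/left/right (-19,158) (-18,176) (-21,140) (-13,157) (-26,158)
or [305 191   9   7  41] [308.7 194.1] s,z ctr/top/bot/left/right (9,2) (10,15) (8,-10) (21,1) (-5,4)
or [261 215  10  14  74] [266.7 220.9] s,z ctr/top/bot/left/right (153,-139) (153,-111) (154,-175) (175,-143) (141,-138)
or [245 294   9  18 154] [249.2 302.4] s,z ctr/top/bot/left/right (239,-648) (237,-586) (242,-714) (259,-652) (222,-643)
[600.6  -6.6 136.4] [-1.4 -0.8  7.5] 29.612772008021235 21.1667
```

About 80° now. I'll finish the swing.

Emit:
drive_tool([
  [-0.5,0,7,0],
  [0,0,7,0],
  [0,0,6,0],
  [0,0,0,0],
  [0,0,0,0],
])

```text
clock: 21.63
position: [581.7, 3.4, 134.8]
ee_rot: [-0.683, 0.179, 0.685, 0.179]
contact_force: [-1.2, 0.8, -0.3]
gripper_width: 30.0
```

```bash
python3 tilt.py w16; python3 sv.py | grep -v dk
```

```text
F [ -1.1   0.6  -0.2 243.2 230.2   6.3  29.8]
orange [228 229  65   1  65] [260. 229.] [546.7  21.2  30. ] z15 [540.3  24.6]
orange [ 222  231   72   58 3942] [257.2 259. ] [519.7  39.3  30. ] z15 [511.8  43.8]
orange [398 265  27  25 330] [411.3 277. ] [407.3 -94.9  30. ] z15 [392.5 -98.5]
orange [  0 274  10  17  94] [  4.1 281.9] [637.4 389.6  30. ] z15 [636.6 415.3]
[582.7   2.9 134.9] [ 0.1 -0.1 -1.2] [ 1.8 16.2  8.3] 30.17219491607412 21.8833
or [278 132   6   3  12] [280.5 133.3] s,z ctr/top/bot/left/right (88,223) (88,228) (88,221) (95,223) (80,224)
or [281 136   4   5  10] [282.8 138.1] s,z ctr/top/bot/left/right (80,208) (80,215) (80,201) (86,207) (77,208)
or [248 143   8   7  23] [251.8 146.5] s,z ctr/top/bot/left/right (178,170) (178,182) (179,161) (191,169) (168,171)
or [312 150   5  11  46] [314.  154.9] s,z ctr/top/bot/left/right (-18,157) (-17,174) (-20,138) (-12,156) (-24,157)
or [304 192   9   6  43] [307.9 194.3] s,z ctr/top/bot/left/right (-9,1) (-8,11) (-9,-10) (4,-0) (-22,3)
or [261 215  10  14  75] [266.7 221. ] s,z ctr/top/bot/left/right (133,-139) (133,-110) (133,-174) (154,-142) (121,-137)
or [245 294   9  18 152] [249.2 302.4] s,z ctr/top/bot/left/right (217,-646) (215,-585) (220,-712) (237,-651) (200,-642)
[582.8   2.8 134.9] [-0.7 -0.3 -2. ] 29.60673925412166 21.9333
```

The right edges of the top and bottom caps line up (s=−24 and −22), so the case is upright. I'll firm the grip, lift it high and carry it to the tray.

Emit:
drive_tool([
  [0,0,0,0],
  [0,0,0,0],
  [0,0,0,0],
  [-10,0,0,0],
  [-20,0,0,0],
  [-30,0,0,0],
  [-30,0,0,0],
  [-30,0,0,0],
  [-20,0,0,0],
  [0,0,0,0],
], grip=20)

```text
clock: 22.82
position: [585.6, 2.9, 282.1]
ee_rot: [0.688, -0.177, -0.68, -0.18]
contact_force: [1.6, 0.6, -1.4]
gripper_width: 29.0
```

```bash
python3 sv.py | grep -v dk; python3 -c "
from h import *
go([430,-330,275])"
```

```text
or [316 105   6  11  55] [318.8 110.1] s,z ctr/top/bot/left/right (-19,305) (-18,321) (-20,290) (-11,305) (-25,306)
or [278 132   6   3  13] [280.3 133.3] s,z ctr/top/bot/left/right (91,223) (91,227) (91,220) (98,222) (83,223)
or [251 146   5   4  15] [253.3 147.5] s,z ctr/top/bot/left/right (178,165) (177,171) (178,160) (185,165) (172,166)
or [308 153  10   7  49] [312.4 156. ] s,z ctr/top/bot/left/right (-10,151) (-9,162) (-11,140) (4,150) (-24,152)
or [261 215  10  14  75] [266.7 221. ] s,z ctr/top/bot/left/right (140,-143) (140,-114) (141,-178) (162,-146) (128,-141)
or [245 294   9  18 153] [249.2 302.3] s,z ctr/top/bot/left/right (232,-657) (229,-595) (235,-725) (252,-662) (214,-653)
[585.6   2.9 282.1] [ 1.6  0.6 -1.4] 28.992614728763375 22.8167
at [584.2   3.1 278.8] yaw -119.3 shift [  2.3 365.9 -28.5] spin 0.0
```

Emit:
drive_tool([
  [0,20,-1.5,0],
  [0,35,-2.7,0],
  [0,38,-3,0],
  [0,38,-3,0],
  [0,38,-3,0],
  [0,38,-3,0],
  [0,38,-3,0],
  [0,38,-3,0],
  [0,38,-3,0],
  [0,25,-2,0],
])

```text
clock: 23.7
position: [434.8, -314.0, 273.8]
ee_rot: [-0.683, 0.179, 0.685, 0.18]
contact_force: [0.2, 1.4, -1.9]
gripper_width: 28.7
```

Emit:
drive_tool([
  [0,15,-1.3,0],
  [0,5,0,0],
  [0,0,0,0],
  [0,0,0,0],
])

```text
clock: 24.03
position: [428.4, -329.7, 274.4]
ee_rot: [-0.683, 0.179, 0.685, 0.179]
contact_force: [-0.1, 0.1, -1.0]
gripper_width: 29.3
```

Run:
```python
from cap import *
st=look("w17");go([430,-330,160],60.6,st)
d=arm.get_image("side");t=arm.get_image("top")
cv2.imwrite("pics/c17.png",np.vstack([cv2.resize(d[180:330,250:430,::-1],(540,450)),]))
cv2.imwrite("pics/t17.png",t[:,:,::-1])
w=cv2.imread("pics/w17.png");cv2.imwrite("pics/cmb.png",np.hstack([cv2.resize(w,(420,315)),cv2.resize(d[170:330,250:430,::-1],(354,315))]))
```

```text
orange [225 228  69   2  73] [258.9 228.9] [ 334.1 -278.3   30. ] z15 [ 327.8 -274.9]
orange [ 222  231   71   58 3949] [257.  259.1] [ 291.2 -251.    30. ] z15 [ 283.2 -246.5]
orange [310 230  22  16 214] [320.7 237.2] [ 276.5 -350.9   30. ] z15 [ 268.  -350.3]
orange [125 232  20  20 213] [134.6 240.9] [407.5 -97.   30. ] z15 [404.  -86.6]
[ 428.4 -329.7  274.4] [-0.1  0.1 -1. ] [111.  -13.4   6.2] 29.328063411915103 24.0333
at [ 428.4 -329.7  274.4] yaw -119.3 shift [114.4  -0.5  -1.7] spin 0.1
```

View pics/cmb.png

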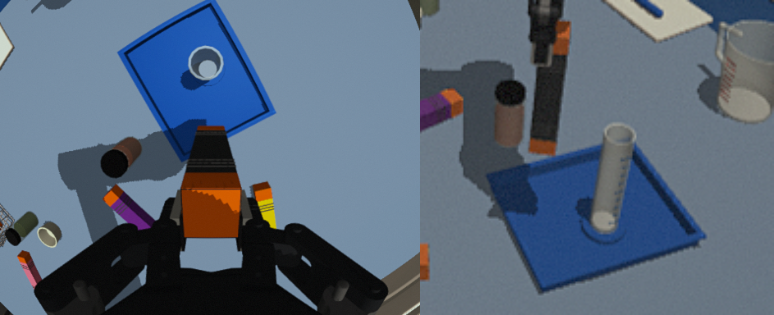

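The left half shows the tray with its near corner at (183,160), the cylinder clear of the case, and the foot cap at (210,128). I'll check the tray position from this view before lowering.

Run:
```python
from cap import *
st=arm.read_state();im=cv2.imread("pics/w17.png");h=cv2.cvtColor(im,cv2.COLOR_BGR2HSV);H,S,V=[h[:,:,i].astype(int) for i in range(3)]
k=512/420
q=[onplane("wrist",u*k,v*k,22,st) for u,v in((120,52),(212,2),(275,110),(183,160))];print(q,np.mean(q,0))
print("cyl base",onplane("wrist",208*k,70*k,6,st),"top",onplane("wrist",206*k,62*k,168,st))
print("foot cap low edge pts z~139",onplane("wrist",197*k,127*k,139,st),onplane("wrist",223*k,127*k,139,st))
go([430,-330,145],60.6)
```

```text
[array([ 616.9, -260.3,   22. ]), array([ 609.8, -431.1,   22. ]), array([ 403.2, -435.5,   22. ]), array([ 402.3, -257.7,   22. ])] [ 508.  -346.2   22. ]
cyl base [ 513.5 -369.6    6. ] top [ 515.4 -370.7  168. ]
foot cap low edge pts z~139 [ 457.2 -325.2  139. ] [ 442.5 -351.6  139. ]
at [ 429.2 -329.2  275.1] yaw -119.2 shift [130.1   0.3  -1.2] spin 0.2
```

The tray centre (508,−346) agrees. The case is over (437,−331), 86 mm from the cylinder. Lowering.

Emit:
drive_tool([
  [20,0,0,0],
  [30,0,0,0],
  [30,0,0,0],
  [25,0,0,0],
  [15,0,0,0],
  [6,0,0,0],
  [2,0,0,0],
  [0,0,0,0],
  [0,0,0,0],
])

```text
clock: 24.93
position: [429.9, -330.4, 148.8]
ee_rot: [0.685, -0.179, -0.683, -0.178]
contact_force: [-0.0, -0.9, -2.7]
gripper_width: 29.1
```

Emit:
drive_tool([
  [2,0,0,0],
  [2,0,0,0],
  [2,0,0,0],
  [0,0,0,0],
  [0,0,0,0],
])

```text
clock: 25.35
position: [428.7, -330.2, 141.4]
ee_rot: [-0.684, 0.179, 0.684, 0.179]
contact_force: [-0.1, -0.5, -1.2]
gripper_width: 29.4
```

Emit:
drive_tool([
  [1,0,0,0],
  [1,0,0,0],
  [1,0,0,0],
  [0,0,0,0],
  [0,0,0,0],
])

```text
clock: 25.77
position: [428.7, -330.2, 138.3]
ee_rot: [-0.684, 0.179, 0.684, 0.179]
contact_force: [0.3, -0.6, -2.1]
gripper_width: 29.1
```

```bash
python3 tilt.py w18; python3 sv.py | grep -v dk
```

```text
F [ -0.1   0.1  -2.2 -11.3  33.9   8.7  29.3]
orange [221 215  73  15 393] [250.3 224.9] [ 399.4 -305.3   30. ] z15 [ 393.6 -301.6]
orange [ 222  231   71   59 3460] [253.8 262. ] [ 362.6 -288.1   30. ] z15 [ 354.6 -283.4]
orange [ 85 271  31  34 495] [100.7 288. ] [ 410.4 -109.4   30. ] z15 [405.2 -93.9]
[ 428.8 -330.2  138.5] [-0.3 -0.1 -2.5] [12.  56.  -8.9] 29.342568907560388 26.0167
or [278 132   6   3  12] [280.5 133.3] s,z ctr/top/bot/left/right (68,418) (68,421) (68,417) (72,418) (63,418)
or [281 136   4   5  10] [282.8 138.1] s,z ctr/top/bot/left/right (63,408) (63,413) (63,404) (66,408) (61,408)
or [251 146   5   4  15] [253.3 147.5] s,z ctr/top/bot/left/right (121,383) (121,386) (121,379) (126,382) (117,383)
or [261 215  11  14  82] [267.  221.1] s,z ctr/top/bot/left/right (95,193) (95,212) (95,172) (109,191) (86,195)
or [313 230   8  16  87] [317.  237.6] s,z ctr/top/bot/left/right (-20,160) (-18,183) (-22,137) (-11,159) (-26,161)
or [303 280  12   7  59] [308.  283.2] s,z ctr/top/bot/left/right (-9,-3) (-9,10) (-10,-14) (3,-5) (-24,1)
or [245 294   9  18 154] [249.2 302.3] s,z ctr/top/bot/left/right (148,-120) (147,-82) (150,-161) (161,-123) (137,-117)
[ 428.8 -330.2  138.4] [-0.6 -0.3 -2.3] 29.32100194279299 26.0667
```

Emit:
drive_tool([
  [1,0,0,0],
  [1,0,0,0],
  [0,0,0,0],
  [0,0,0,0],
  [0,0,0,0],
])

```text
clock: 26.53
position: [429.1, -330.5, 137.9]
ee_rot: [0.685, -0.179, -0.684, -0.178]
contact_force: [-1.2, 1.6, 6.0]
gripper_width: 29.2
```

Emit:
drive_tool([
  [1,0,0,0],
  [0,0,0,0],
  [0,0,0,0],
])

```text
clock: 26.78
position: [429.2, -330.6, 137.9]
ee_rot: [0.685, -0.179, -0.684, -0.178]
contact_force: [-2.3, 3.7, 9.2]
gripper_width: 29.3
```

Contact made at 9 N. I'll ease the grip so the base seats flat, then open.

Emit:
drive_tool([
  [0,0,0,0],
  [0,0,0,0],
  [0,0,0,0],
  [0,0,0,0],
], grip=29.8)

```text
clock: 27.12
position: [429.8, -330.9, 137.7]
ee_rot: [0.685, -0.179, -0.683, -0.178]
contact_force: [-0.7, 1.9, 7.4]
gripper_width: 29.9
```

Emit:
drive_tool([
  [0,0,0,0],
  [0,0,0,0],
  [0,0,0,0],
  [0,0,0,0],
  [0,0,0,0],
], grip=31.5)

```text
clock: 27.53
position: [428.7, -330.2, 135.2]
ee_rot: [-0.684, 0.179, 0.684, 0.179]
contact_force: [-0.7, 0.3, 0.1]
gripper_width: 31.5
```

Emit:
drive_tool([
  [0,0,0,0],
  [0,0,0,0],
  [0,0,0,0],
  [0,0,0,0],
  [0,0,0,0],
], grip=48)

```text
clock: 27.95
position: [428.7, -330.2, 135.4]
ee_rot: [-0.684, 0.179, 0.684, 0.179]
contact_force: [-0.4, 0.9, -0.7]
gripper_width: 48.1
```

```bash
python3 tilt.py w19; python3 sv.py | grep -v dk|sed -n '4,9p'
```

```text
F [-0.2 -0.1 -0.1  7.4 15.5 22.8 48.1]
orange [241 154  32   3  67] [255.8 154.7] [ 454.9 -342.4   30. ] z15 [ 452.3 -340.8]
orange [ 221  215   73   20 1045] [257.  225.3] [ 397.3 -311.2   30. ] z15 [ 391.2 -307.7]
orange [ 221  236   73   58 3613] [254.3 266.2] [ 359.8 -287.1   30. ] z15 [ 351.5 -282.2]
orange [ 84 272  30  30 349] [ 98.5 286.8] [ 413.9 -110.8   30. ] z15 [408.9 -95.3]
[ 428.8 -330.2  135.4] [-0.8 -0.4  0.7] [31.1  3.7 -5.9] 47.722273104920504 28.2
or [314 230   6  16  74] [316.7 238. ] s,z ctr/top/bot/left/right (-19,159) (-18,183) (-21,137) (-13,158) (-24,160)
or [303 280  12   7  61] [308.4 283.3] s,z ctr/top/bot/left/right (-10,-3) (-9,10) (-11,-13) (3,-6) (-24,-0)
or [245 294   9  18 154] [249.2 302.3] s,z ctr/top/bot/left/right (148,-120) (147,-82) (150,-161) (161,-123) (137,-117)
[ 428.8 -330.2  135.4] [-0.2  0.1 -0.4] 47.90860837845752 28.25
```

Released and standing upright: right edges −24 top and bottom, no force. I'll retreat straight up.

Emit:
drive_tool([
  [-6,0,0,0],
  [-12,0,0,0],
  [-20,0,0,0],
  [-30,0,0,0],
  [-35,0,0,0],
  [-35,0,0,0],
  [-30,0,0,0],
  [-10,0,0,0],
  [0,0,0,0],
])

```text
clock: 29.05
position: [429.9, -330.9, 317.5]
ee_rot: [0.687, -0.179, -0.681, -0.178]
contact_force: [0.0, -0.7, -0.4]
gripper_width: 48.1
```

Emit:
drive_tool([
  [0,-30,25,0],
  [0,-35,30,0],
  [0,-35,30,0],
  [0,-35,30,0],
  [0,0,0,0],
  [0,0,0,0],
])

```text
clock: 29.55
position: [396.3, -167.3, 312.7]
ee_rot: [-0.684, 0.177, 0.685, 0.177]
contact_force: [-1.0, -0.7, -0.5]
gripper_width: 48.0
```

Run:
```python
from h import *
d=arm.get_image("side")[:,:,::-1];t=arm.get_image("top")[:,:,::-1]
cv2.imwrite("pics/end.png",np.hstack([cv2.resize(t[90:250,40:430],(400,164)).copy() if 0 else cv2.resize(t,(400,300)),cv2.resize(d,(400,300))]))
cv2.imwrite("pics/endtop.png",t);cv2.imwrite("pics/endside.png",d)
def det(im):
    h=cv2.cvtColor(np.ascontiguousarray(im),cv2.COLOR_BGR2HSV);H,S,V=[h[:,:,i].astype(int) for i in range(3)]
    return [(s,c) for m,s,c in blobs((H>2)&(H<14)&(S>150)&(V>70),20)]
for s,c in det(t): print("top",s,c,onplane("top",*c,30),onplane("top",*c,173))
for s,c in det(d): print("side",s,c)
# movement of bystanders: image difference vs start around each
a=cv2.imread("pics/top.png").astype(int)
for n,u,v in(("jarL",169,198),("jarR",312,190),("ram",188,220),("cyl",399,156),("cylfoot",377,177)):
    print(n,np.abs(a-t)[v-14:v+14,u-14:u+14].max(2).mean())
print(arm.read_state()["position"])
```

```text
top [ 93 131  14   9  88] [ 98.8 135.1] [641.7 376.5  30. ] [582.1 318.7 173. ]
top [381 179  12  12  50] [385.8 184.1] [ 481.8 -381.2   30. ] [ 444.9 -331.2  173. ]
top [105 180  15  13 136] [112.1 186. ] [498.4 333.3  30. ] [459.2 281.7 173. ]
top [377 190  13   7  34] [383.  193.1] [ 457.7 -371.5   30. ] [ 424.2 -322.8  173. ]
top [272 211  12  10  85] [277.2 215.5] [407.  -94.4  30. ] [380.8 -85.1 173. ]
top [109 226  16  13 112] [116.2 231.6] [377.9 316.6  30. ] [355.8 267.4 173. ]
top [ 76 278  17  12 118] [ 83.7 284. ] [250.1 390.5  30. ] [246.2 330.7 173. ]
side [248 143   8   7  21] [252.  146.6]
side [184 148   7  10  45] [186.8 152.3]
side [220 151   7  10  57] [223.2 155.6]
side [261 215  10  14  76] [266.7 220.9]
side [306 229  15  17 200] [312.9 237. ]
side [216 233  12  16 123] [221.5 240.4]
side [303 280  12   7  62] [308.5 283.4]
side [245 294   9  18 153] [249.2 302.3]
side [181 297  10  18 151] [185.7 305.4]
jarL 7.6020408163265305
jarR 30.642857142857142
ram 55.919642857142854
cyl 33.15688775510204
cylfoot 72.03316326530613
[ 396.9 -169.2  312.6]
```

View pics/end.png

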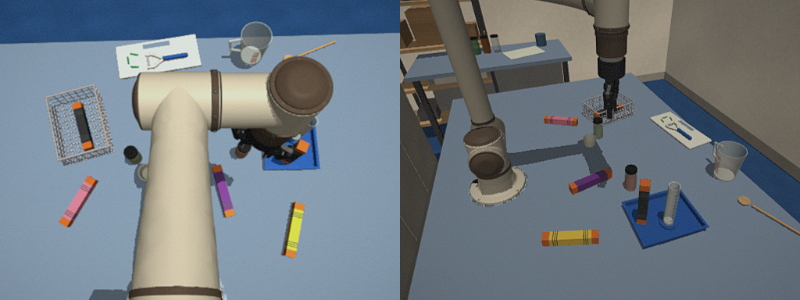

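The final picture shows the dark case standing in the tray clear of the cylinder, the other case lying flat in the basket, and the jars and ramekin where they stood. Handing in.

```bash
python3 -c "
from bench import arm
print(arm.job_done())"
```

```text
the job is handed in; nothing more can be done
None
```

I handed the job in at about 29.6 s of the 72 s allowed. The full case is standing heavy end down in the tray and the empty one is lying flat in the basket. The hand-in reports no verdict.

**Telling the cases apart:** Case B weighed about 0.7 N with no clear moment, so it was the empty one. Case A weighed about 2.1 N and balanced about 45 mm from its middle towards its near end.

**Standing it up:** With the normal grip, case A stayed level instead of swinging down from its light end. I eased the fingers to about 29.7 mm so the heavy end pivoted down onto the worktop, then raised and carried the light end inward until the case was upright. I set it down in the tray at about (437, −331) with roughly 9 N of contact, seated it with a loosened grip, and let go.

**Last checks:**
- **Full case:** in the side view its top and bottom edges line up within a few mm over its length, so it is close to upright. It stands about 86 mm from the cylinder, centre to centre, and there was no force on the tool after release.
- **Empty case:** flat inside the basket.
- **Bystanders:** they look unmoved in the side view. My picture-difference check in the top view could only clear the left jar, because the arm or its shadow covered or darkened the others there. I did not measure their final positions.
- **Force reading:** the tool read an unexpected upward force of 4–5 N midway through the pivoting. I put it down to the tool pressing the foot against the worktop; it cleared when I rose.

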